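# Ready the milk frother in the mug

## Task

Lift the hand-held milk frother straight up out of its stand, lean it about 40 degrees from upright, and bring its whisk into the mouth of the blue-and-white striped mug nearby (not the mug far to the right by the coffee mill), the whole whisk coil just below the rim and near the middle. Finish while holding it still there, touching neither the mug nor the stand; do not tip the mug or push it away, and leave everything else where it is.

Things in the scene. Friction and masses are not known exactly. Their poses are not given: they have to be found in the camera images.
- frother_handle (a point): Milk frother, loose, 0.12 kg. Black round handle 28 mm in diameter, 100 mm long (red button on top), then a grey plug 21 mm across, 15 mm long, a 4.4 mm steel shaft and a whisk coil 18 mm across, 8 mm high. Point: the handle's centre, 144 mm from the whisk's bottom; in the stand 162 mm above the worktop, 50 mm above the collar. z runs from whisk to button. Grip it from any side.
- frother_tip (a point): Centre of the bottom of the frother's whisk coil, on its axis, 144 mm below the handle's centre; axes as for the handle.
- frother: The whole frother, same axes; origin at the bottom of the whisk.
- stand_collar (a point): Centre of the top of the steel collar in which the frother hangs upright, 112 mm above the worktop; z up. Collar 44 mm outside, hole 24 mm, 14 mm high, on a 9 mm post over a dark disc 104 mm across; nothing stands higher than the collar. The whisk hangs 94 mm below this point: raise the frother straight up by 100 mm or more to clear it.
- frother_stand: The frother stand, fixed; origin on the worktop under the collar, x towards the post.
- mug_rim (a point): Centre of the mouth of the blue-and-white striped mug, on its axis at rim height, 96 mm above the worktop; z up. Outside diameter 73 mm, inside about 62 mm, open inside to about 80 mm depth; loose, about 0.3 kg. The handle is on the -y side and reaches 77 mm from the axis.
- mug: The striped mug; origin on the worktop under the mug, 20 mm from its axis towards the handle; axes as for its rim.
- tin: Bystander: food tin, 57 mm diameter, 72 mm tall, origin at the centre of its underside. Leave alone.
- salt: Bystander: salt shaker, 44 mm diameter, 90 mm tall, origin at the centre of its underside. Leave alone.
- lemon: Bystander: lemon, 83x58x58 mm, origin at the centre of its underside. Leave alone.
- apple: Bystander: apple, 80x78x69 mm, origin at the centre of its underside. Leave alone.
- spice: Bystander: spice jar with a green cap, 46 mm diameter, 106 mm tall, origin at the centre of its underside. Leave alone.
- eggs: Bystander: egg box, 106x155x72 mm, origin at the centre of its underside. Fixed in place.
Not all that is in view belongs to the job. Leave any green look-alike of the mug alone.

How it is judged (in metres and radians):
On the way:
1. the frother is drawn up clear of the collar in the gripper (z of frother_tip in the frame of stand_collar above 0.003 m and contact force between the fingers and frother above 0.5 N), for 0.1 s.
At the end, for the whole second after the job is handed in: The gripper alone holds the frother still (slower than 0.03 m/s), 25 to 55 degrees from upright with the handle uppermost, the bottom of its whisk 8 to 70 mm below the mug's rim and within 24 mm of the mug's axis, touching neither mug nor stand; the mug stands upright within 25 mm of where it was (angle between frother's own z axis and vertical between 0.436 and 0.96 rad and height (world z) of frother_handle above 0.12 m and z of frother_tip in the frame of mug_rim between -0.07 and -0.008 m and horizontal distance between frother_tip and mug_rim below 0.024 m and contact force between the fingers and frother above 0.5 N and contact force between frother and mug below 0.2 N and contact force between frother and frother_stand below 0.2 N and linear speed of frother below 0.03 m/s and linear speed of mug below 0.02 m/s and angle between mug's own z axis and vertical below 0.1 rad and distance of mug from where it was at the start of the episode below 0.025 m); the arm keeps its last pose, push and grip.
It fails at once if the mug is tipped or pushed away (angle between mug's own z axis and vertical above 0.35 rad or distance of mug from where it was at the start of the episode above 0.04 m).
It fails at once if a bystander is disturbed (distance of any of tin, salt, lemon, apple, spice from where it was at the start of the episode above 0.03 m).
It also fails if it takes over 48 s, if anything falls off the work surface, if the arm or the gripper's body presses on something with over 40 N, if the wrist force passes 120 N, or if a joint passes its speed limit or range.

## Robot

A 7-joint arm with a two-finger parallel gripper is mounted at the origin on a cart in front of the work surface, level with it; the furniture and walls round the work are solid. World frame = base frame: x ahead of the robot, y to its left, z up, the work surface at z = 0. Lengths are in mm, angles in rad, forces in N, time in s.
With the tool pointing down it reaches from about 400 to 900 mm from the base axis. Payload 5.5 kg.
Tool frame: the origin (TCP) lies midway between the tips of the shut fingers; the grasp point (between the pads) lies 19 mm behind it; z points along the fingers, y is the line along which they close (so a half turn about z gives the same grasp; the last joint's range is limited). The gripper opens to 92 mm and grips with 3 to 60 N. Pads are 19 mm wide; open, the fingers measure 130 mm over their backs; the gripper's body (75 mm by 190 mm) begins 47 mm behind the grasp point.
Start: joints at [-0.935, 0.501, -0.427, 1.55, 0.221, 1.138, -0.21], TCP at [236.709, 605.367, 226.729] pointing down, gripper open.
Joint ranges: [-2.88, 2.88], [-0.31, 2.03], [-1.54, 1.56], [0.2, 2.42], [-1.41, 4.55], [0.19, 2.02], [-2.57, 2.57]. Speed limits (rad/s): [2.57, 2.57, 3.14, 3.14, 3.14, 3.14, 3.14].

## Interface

Orientations are given as a unit quaternion [x, y, z, w].
In Python, from workcell import r gives the robot as it stands.
- The arm moves only by the tool drive_tool, never from a script. Its argument "motion" is a list of rows, each an object with "slide": the shift along the world's x, y, z in m, a list of three; "dr": the turn, a rotation vector about the world's x, y, z in degrees, a list of three; "jaw": the finger opening in m, from 0 to 0.0918. In form: [{"slide": [dx, dy, dz], "dr": [rx, ry, rz], "jaw": jaw}, ...]. A call has 1 to 12 rows; each row is the pose to reach, as a shift and turn from the pose commanded when the call began; what a row does not reach only later rows make up. A row lasts 1/10 s, in which the tool goes at most 50 mm and 8.59 degrees, less where a joint would pass 70% of its speed; a pose out of reach is approached as far as the arm can. A call with a gripper value outside its range is refused whole. The fingers move at their own pace and stop on an object; "grip_force" is the grip in N (left out, the last holds). Time passes only in rows, so rows that repeat a pose let the fingers close. It gives the time, the measured TCP pose, the force, the opening and the grip force at its end, in the units of the state.
- r.get_state(): the state, without advancing time (a new reading comes with each control period).
- r.read_camera(name): name is "scene" or "top" or "wrist"; returns the picture (480x640x3 uint8, red, green, blue); there is no depth.
- r.camera_model(name): a dict with "fx", "fy", "cx", "cy" (pixels), "cam_to_world" (4x4, takes a point from camera to world coordinates). Camera axes: x right, y down, z forward; pixel columns grow to the right and rows downward; lengths in mm; the calibration is good to about 2 mm. A picture is of the moment at which its call begins: read the wrist's pose just before it. camera_model takes no time and is no camera call; for the wrist camera it gives the pose at the moment of the call.
- r.sign_off(): hands the job in; it is judged then, once.
The state is a dict: "time": time; "joints": joint angles; "qvel": joint speeds; "joint_torque": joint torques, N m; "eef_pos": TCP position; "tcp_rot": TCP orientation; "force": force on the tool from outside, world axes, zero at the start; "wrist_torque": the same for the moment, N m; "width": finger opening in mm; "grasp_force": force on a finger pad.
Only numpy, scipy, OpenCV 4.12 (cv2) and the standard library are available. Lean on these libraries where they do the work, as an engineer would, in place of code of your own. Each camera call takes 0.05 s, during which the arm holds its last target. There are 200 camera calls.

## Working session

There is one attempt and no reset: what is moved stays moved. The work goes in short steps, Python scripts to look and compute and a tool call to move; the robot and the scene stay as the last step left them, time stands still between calls to the robot, and variables do not carry over. Pictures are saved under pics/ and viewed, at most 10 in all, crops included, and the job is handed in when it is done.

Besides the shell and the picture viewer there is one more tool, called as name(argument=value, ...), one argument or row to a line, values as JSON. drive_tool: Moves the arm, as the interface text tells. Its arguments: {"type":"object","properties":{"motion":{"type":"array"},"grip_force":{"type":"number"}},"required":["motion"]}

```bash
mkdir -p pics
cat > h.py <<'E'
from workcell import r
import numpy as np, cv2
def save(n,name):
    im=r.read_camera(n); cv2.imwrite('pics/'+name,im[:,:,::-1]); return im
def ray(m,u,v):
    T=np.array(m['cam_to_world']); d=T[:3,:3]@np.array([(u-m['cx'])/m['fx'],(v-m['cy'])/m['fy'],1]); return T[:3,3],d/np.linalg.norm(d)
def plane(m,u,v,z):
    o,d=ray(m,u,v); return o+d*(z-o[2])/d[2]
def two(m1,p1,m2,p2):
    o1,d1=ray(m1,*p1);o2,d2=ray(m2,*p2)
    t=np.linalg.lstsq(np.c_[d1,-d2],o2-o1,rcond=None)[0]
    a,b=o1+t[0]*d1,o2+t[1]*d2
    return (a+b)/2,np.linalg.norm(a-b)
def proj(m,P):
    T=np.linalg.inv(np.array(m['cam_to_world'])); c=T[:3,:3]@P+T[:3,3]; return c[0]/c[2]*m['fx']+m['cx'],c[1]/c[2]*m['fy']+m['cy']
E
python3 - <<'E'
from h import *
for n in('scene','top'): 
    save(n,n+'0.png'); m=r.camera_model(n); print(n,m['fx'],m['cx'],m['cy'],np.round(m['cam_to_world'],3).tolist())
s=r.get_state(); print(s['eef_pos'],s['tcp_rot'],s['width'],s['time'])
E
```

```text
scene 493.34849406181587 322.308809436747 230.592993395431 [[-0.789, -0.304, 0.535, -287.74], [-0.614, 0.35, -0.707, 1076.818], [0.028, -0.886, -0.463, 852.527], [0.0, 0.0, 0.0, 1.0]]
top 603.3694273155127 315.15503403461213 232.6907657222764 [[0.24, -0.907, 0.347, 41.16], [-0.971, -0.222, 0.093, -154.282], [-0.007, -0.359, -0.933, 1492.466], [0.0, 0.0, 0.0, 1.0]]
[236.55318864 604.7487955  225.78165923] [ 1.85305718e-01  9.82680514e-01 -8.71315098e-04 -1.98474601e-04] 91.45215724353002 0.1
```

View pics/scene0.png

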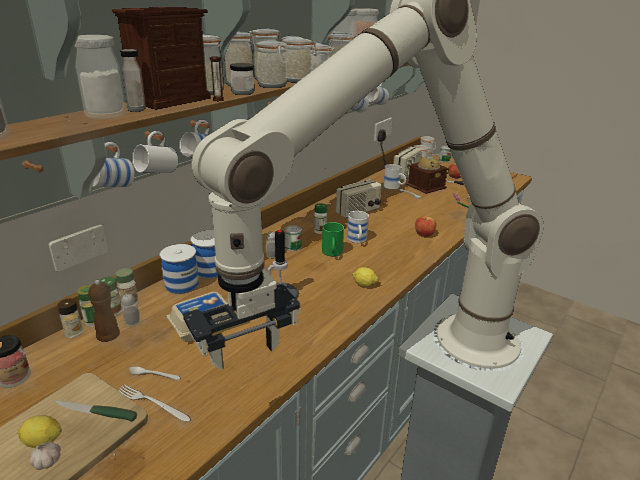

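View pics/top0.png

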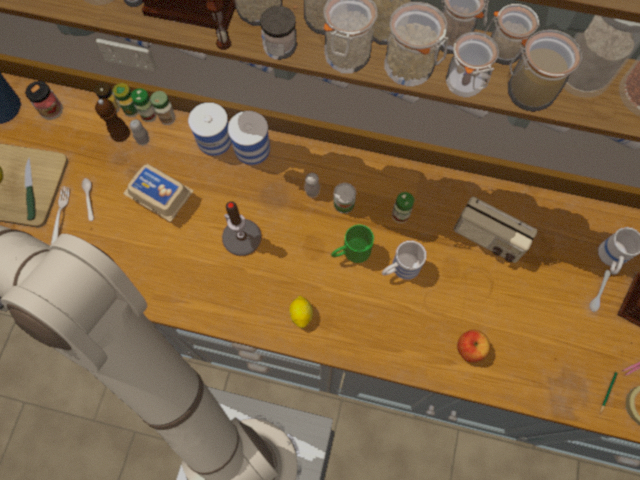

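The scene view shows the frother at about (280,250) behind the gripper, the striped mug at (358,226) and the green look-alike at (332,238). In the top view the frother's button is at (232,206), its disc at (241,238), the striped mug's mouth at (410,257) with the handle at (388,270), and the green mug at (358,243).

Run:
```python
from h import *
a=cv2.imread('pics/top0.png'); b=cv2.imread('pics/scene0.png')
c1=cv2.resize(a[190:290,190:450],None,fx=3,fy=3,interpolation=cv2.INTER_CUBIC)
c2=cv2.resize(b[195:275,240:400],None,fx=3.5,fy=3.5,interpolation=cv2.INTER_CUBIC)
o=np.zeros((c1.shape[0]+c2.shape[0],780,3),np.uint8);o[:300]=c1;o[300:,:c2.shape[1]]=c2
cv2.imwrite('pics/crop0.png',o)
mt=r.camera_model('top');ms=r.camera_model('scene')
hsv=cv2.cvtColor(a,cv2.COLOR_BGR2HSV)
red=((hsv[...,0]<8)|(hsv[...,0]>172))&(hsv[...,1]>150)&(hsv[...,2]>60)
red[:, :215]=0;red[:,250:]=0;red[:195]=0;red[:225*1]&=True;red[225:]=0
v,u=np.nonzero(red);print('button',len(u),u.mean(),v.mean(),plane(mt,u.mean(),v.mean(),215))
print('disc',plane(mt,241,238,5)); print('rim',plane(mt,410,257,96)); print('mughandle',plane(mt,386,271,60))
print('greenrim',plane(mt,359,242,90),'lemon',plane(mt,301,312,30),'spice',plane(mt,404,199,100),'tin',plane(mt,345,192,72),'salt',plane(mt,312,180,90),'egg',plane(mt,158,188,72),'apple',plane(mt,473,345,40))
```

```text
button 29 230.41379310344828 204.72413793103448 [536.13706476 179.76757633 215.        ]
disc [532.43754764 179.90302593   5.        ]
rim [ 552.83375618 -255.29856691   96.        ]
mughandle [ 515.83547073 -206.93810131   60.        ]
greenrim [ 563.60522618 -126.05916213   90.        ] lemon [371.86954544 -25.23220247  30.        ] spice [ 699.7333904  -211.68577163  100.        ] tin [696.34576604 -60.91112222  72.        ] salt [701.06965464  28.06888454  90.        ] egg [592.34884685 414.11844609  72.        ] apple [ 389.81784282 -447.52253213   40.        ]
```

View pics/crop0.png

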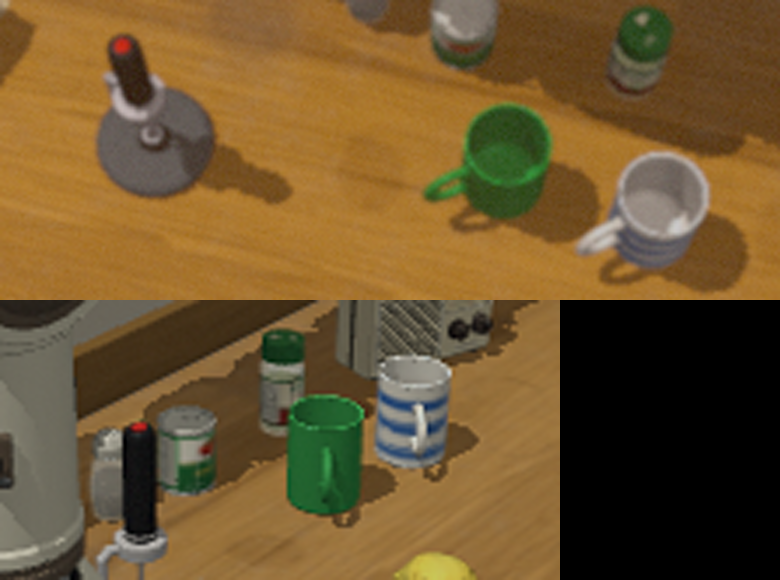

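Run:
```python
from h import *
mt=r.camera_model('top');ms=r.camera_model('scene')
T=lambda x,y:(190+x/3,190+y/3); S=lambda x,y:(240+x/3.5,195+(y-300)/3.5)
print('button',two(mt,T(122,46),ms,S(138,427)), plane(mt,*T(122,46),213))
print('rim',two(mt,T(662,196),ms,S(414,371)), plane(mt,*T(662,196),96),plane(ms,*S(414,371),96))
print('collar',two(mt,T(136,96),ms,S(141,541)),plane(mt,*T(136,96),112))
for n,p in dict(rimL=(617,197),rimR=(708,195),rimT=(662,154),rimB=(662,240)).items(): print(n,plane(mt,*T(*p),96))
```

```text
button (array([537.35153559, 180.29813268, 212.65354239]), np.float64(3.4231507634883473)) [535.57626073 179.27656229 213.        ]
rim (array([ 559.46576702, -255.26097366,   96.29436895]), np.float64(4.340986969880661)) [ 557.44428578 -256.08156074   96.        ] [ 562.40844741 -256.05911735   96.        ]
collar (array([535.628423  , 182.28416182, 109.13901712]), np.float64(0.6479279503345895)) [534.2965431  181.42019563 112.        ]
rimL [ 547.90597321 -220.71504883   96.        ]
rimR [ 567.17600125 -292.2384041    96.        ]
rimT [ 593.2822067  -249.34331971   96.        ]
rimB [ 520.56848925 -263.01494301   96.        ]
```

drive_tool(
  motion=[
    {"slide": [0.03,-0.04,0.02],"dr": [0,0,-6]},
    {"slide": [0.06,-0.08,0.04],"dr": [0,0,-12]},
    {"slide": [0.09,-0.12,0.04],"dr": [0,0,-18]},
    {"slide": [0.12,-0.16,0.04],"dr": [0,0,-24]},
    {"slide": [0.15,-0.2,0.04],"dr": [0,0,-30]},
    {"slide": [0.18,-0.24,0.04],"dr": [0,0,-36]},
    {"slide": [0.2,-0.28,0.04],"dr": [0,0,-42]},
    {"slide": [0.22,-0.31,0.04],"dr": [0,0,-50]},
    {"slide": [0.22,-0.32,0.04],"dr": [0,0,-50]},
    {"slide": [0.22,-0.32,0.04],"dr": [0,0,-50]},
  ],
)

```text
validation failed for argument at $.mo...
```

drive_tool(
  motion=[
    {"slide": [0.03,-0.04,0.02],"dr": [0,0,-6],"jaw": 0.0918},
    {"slide": [0.06,-0.08,0.04],"dr": [0,0,-12],"jaw": 0.0918},
    {"slide": [0.09,-0.12,0.045],"dr": [0,0,-18],"jaw": 0.0918},
    {"slide": [0.12,-0.16,0.045],"dr": [0,0,-24],"jaw": 0.0918},
    {"slide": [0.15,-0.2,0.045],"dr": [0,0,-30],"jaw": 0.0918},
    {"slide": [0.18,-0.24,0.045],"dr": [0,0,-36],"jaw": 0.0918},
    {"slide": [0.21,-0.28,0.045],"dr": [0,0,-42],"jaw": 0.0918},
    {"slide": [0.24,-0.32,0.045],"dr": [0,0,-50],"jaw": 0.0918},
    {"slide": [0.26,-0.36,0.045],"dr": [0,0,-50],"jaw": 0.0918},
    {"slide": [0.26,-0.36,0.045],"dr": [0,0,-50],"jaw": 0.0918},
  ],
  grip_force=30,
)

```text
time: 1.1
eef_pos: [500.7, 236.5, 271.2]
tcp_rot: [0.588, 0.809, -0.002, 0.002]
force: [0.1, -0.5, -1.1]
width: 92.2
grasp_force: 0.0
```

Run:
```python
from h import *
m=r.camera_model('wrist'); save('wrist','w1.png')
s=r.get_state(); print(s['eef_pos'],s['tcp_rot'],s['joints'],s['time'])
print(np.round(m['cam_to_world'],2).tolist())
print(proj(m,np.array([536.5,180.5,213])),proj(m,np.array([536,181,112])))
```

```text
[498.9148425  240.17202935 271.26575499] [ 5.86633241e-01  8.09851943e-01 -8.99665337e-04  6.79426056e-04] [-0.40245879  0.25860758 -0.11495701  1.75296429  0.03458733  1.13295209
 -0.21132212] 1.15
[[0.95, 0.3, 0.08, 478.78], [0.31, -0.92, -0.25, 303.48], [-0.0, 0.26, -0.96, 428.47], [0.0, 0.0, 0.0, 1.0]]
(np.float64(343.2239414483597), np.float64(342.12012056840115)) (np.float64(335.7439014731398), np.float64(282.8605190993351))
```

View pics/w1.png

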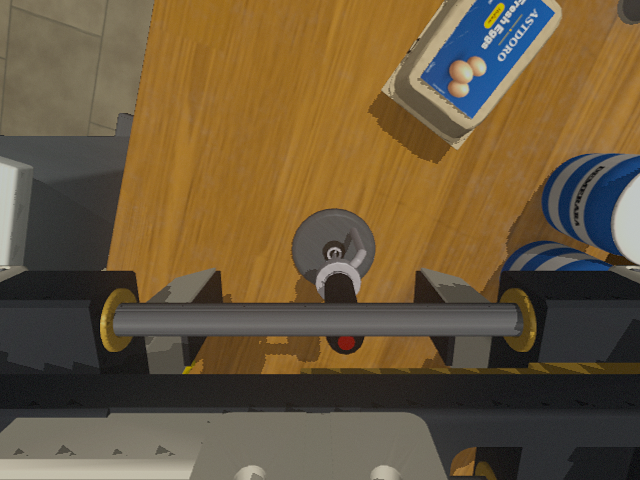

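The wrist view shows the button at (346,342), the collar at (338,280) and the disc around (334,248), which agrees with the triangulation. The frother's axis is at about (537,181).

drive_tool(
  motion=[
    {"slide": [0.02,-0.032,0],"dr": [0,0,0],"jaw": 0.0918},
    {"slide": [0.04,-0.064,0],"dr": [0,0,0],"jaw": 0.0918},
    {"slide": [0.04,-0.064,0],"dr": [0,0,0],"jaw": 0.0918},
    {"slide": [0.04,-0.064,-0.02],"dr": [0,0,0],"jaw": 0.0918},
    {"slide": [0.04,-0.064,-0.05],"dr": [0,0,0],"jaw": 0.0918},
    {"slide": [0.04,-0.064,-0.08],"dr": [0,0,0],"jaw": 0.0918},
    {"slide": [0.04,-0.064,-0.108],"dr": [0,0,0],"jaw": 0.0918},
    {"slide": [0.04,-0.064,-0.108],"dr": [0,0,0],"jaw": 0.0918},
    {"slide": [0.04,-0.064,-0.108],"dr": [0,0,0],"jaw": 0.0918},
    {"slide": [0.04,-0.064,-0.108],"dr": [0,0,0],"jaw": 0.0918},
  ],
)

```text
time: 2.15
eef_pos: [537.6, 182.5, 165.4]
tcp_rot: [0.583, 0.813, 0.001, 0.001]
force: [0.3, -0.2, 0.6]
width: 92.1
grasp_force: 0.0
```

drive_tool(
  motion=[
    {"slide": [0,0,0],"dr": [0,0,0],"jaw": 0.05},
    {"slide": [0,0,0],"dr": [0,0,0],"jaw": 0.04},
    {"slide": [0,0,0],"dr": [0,0,0],"jaw": 0.02},
    {"slide": [0,0,0],"dr": [0,0,0],"jaw": 0.015},
    {"slide": [0,0,0],"dr": [0,0,0],"jaw": 0.015},
    {"slide": [0,0,0],"dr": [0,0,0],"jaw": 0.015},
    {"slide": [0,0,0],"dr": [0,0,0],"jaw": 0.015},
    {"slide": [0,0,0],"dr": [0,0,0],"jaw": 0.015},
    {"slide": [0,0,0],"dr": [0,0,0],"jaw": 0.015},
    {"slide": [0,0,0],"dr": [0,0,0],"jaw": 0.015},
  ],
  grip_force=30,
)

```text
time: 3.15
eef_pos: [537.0, 181.5, 163.8]
tcp_rot: [0.583, 0.812, 0.0, 0.0]
force: [0.6, 0.1, -0.5]
width: 27.8
grasp_force: 30.0
```

drive_tool(
  motion=[
    {"slide": [0,0,0.01],"dr": [0,0,0],"jaw": 0.015},
    {"slide": [0,0,0.025],"dr": [0,0,0],"jaw": 0.015},
    {"slide": [0,0,0.04],"dr": [0,0,0],"jaw": 0.015},
    {"slide": [0,0,0.055],"dr": [0,0,0],"jaw": 0.015},
    {"slide": [0,0,0.07],"dr": [0,0,0],"jaw": 0.015},
    {"slide": [0,0,0.085],"dr": [0,0,0],"jaw": 0.015},
    {"slide": [0,0,0.1],"dr": [0,0,0],"jaw": 0.015},
    {"slide": [0,0,0.115],"dr": [0,0,0],"jaw": 0.015},
    {"slide": [0,0,0.13],"dr": [0,0,0],"jaw": 0.015},
    {"slide": [0,0,0.145],"dr": [0,0,0],"jaw": 0.015},
    {"slide": [0,0,0.15],"dr": [0,0,0],"jaw": 0.015},
    {"slide": [0,0,0.15],"dr": [0,0,0],"jaw": 0.015},
  ],
)

```text
time: 4.35
eef_pos: [536.8, 181.4, 314.7]
tcp_rot: [0.583, 0.812, 0.001, 0.0]
force: [0.2, 0.2, -1.5]
width: 27.5
grasp_force: 30.0
```

Run:
```python
from h import *
from scipy.spatial.transform import Rotation as R
m=r.camera_model('scene'); save('scene','s2.png')
s=r.get_state(); print(s['eef_pos'],s['tcp_rot'],s['joints'],s['force'],s['width'])
# tip in tool frame: grasp z=183, tip z 18 -> along tool z 165-19 ahead of TCP =146
tip=np.array([0,0,146.])
Rc=R.from_quat(s['tcp_rot'])
az=np.radians(-25); rad=np.array([np.cos(az),np.sin(az),0])
# turn about z first by -44, then tilt outward: tool z -> outward
tan=np.cross([0,0,1],rad)
for yaw in(-44,0):
  for ta in (tan,):
    Rn=R.from_rotvec(-np.radians(40)*ta)*R.from_rotvec([0,0,np.radians(yaw)])
    d=(Rn*Rc).apply([0,0,1]); tcp=np.array([558,-256,76])-(Rn*Rc).apply(tip)
    print(yaw,Rn.as_rotvec(degrees=True),d,tcp, tcp-np.array([537,181.4,313.7]))
P=s['eef_pos']+Rc.apply(tip); print('tip',P,proj(m,P))
```

```text
[536.43905965 181.2462969  313.75973336] [ 5.83235619e-01  8.12303025e-01 -8.01025961e-05 -3.83647481e-05] [-0.30976227  0.24728257 -0.07676413  1.66907384  0.01996713  1.2261751
 -0.06556613] [ 0.09813608  0.28114599 -1.07624652] 27.47276765947669
-44 [ -2.14399862 -40.90993068 -42.16323123] [ 0.58242917 -0.27162431 -0.76615697] [ 472.96534134 -216.34285146  187.85891737] [ -64.03465866 -397.74285146 -125.84108263]
0 [-16.90473047 -36.25231148   0.        ] [ 0.58242992 -0.27174955 -0.76611198] [ 472.9652311  -216.3245654   187.85234896] [ -64.0347689  -397.7245654  -125.84765104]
tip [536.41631796 181.23383086 167.75973566] (np.float64(280.18947504278117), np.float64(245.88628205145582))
```

drive_tool(
  motion=[
    {"slide": [-0.003,-0.02,0],"dr": [0,0,-3],"jaw": 0.015},
    {"slide": [-0.01,-0.06,0],"dr": [0,0,-8],"jaw": 0.015},
    {"slide": [-0.016,-0.1,0],"dr": [0,0,-13],"jaw": 0.015},
    {"slide": [-0.023,-0.14,0],"dr": [0,0,-18],"jaw": 0.015},
    {"slide": [-0.03,-0.18,0],"dr": [0,0,-23],"jaw": 0.015},
    {"slide": [-0.036,-0.22,0],"dr": [0,0,-28],"jaw": 0.015},
    {"slide": [-0.043,-0.26,0],"dr": [0,0,-33],"jaw": 0.015},
    {"slide": [-0.05,-0.3,0],"dr": [0,0,-38],"jaw": 0.015},
    {"slide": [-0.056,-0.34,0],"dr": [0,0,-41],"jaw": 0.015},
    {"slide": [-0.062,-0.375,0],"dr": [0,0,-44],"jaw": 0.015},
    {"slide": [-0.064,-0.398,0],"dr": [0,0,-44],"jaw": 0.015},
    {"slide": [-0.064,-0.398,0],"dr": [0,0,-44],"jaw": 0.015},
  ],
)

```text
time: 5.6
eef_pos: [469.9, -221.8, 312.9]
tcp_rot: [0.848, 0.531, -0.001, 0.0]
force: [-1.0, -1.1, -0.5]
width: 27.4
grasp_force: 30.0
```

drive_tool(
  motion=[
    {"slide": [0,0,0],"dr": [-2.11,-4.53,0],"jaw": 0.015},
    {"slide": [0,0,0],"dr": [-4.23,-9.06,0],"jaw": 0.015},
    {"slide": [0,0,0],"dr": [-6.34,-13.6,0],"jaw": 0.015},
    {"slide": [0,0,0],"dr": [-8.45,-18.1,0],"jaw": 0.015},
    {"slide": [0,0,0],"dr": [-10.6,-22.7,0],"jaw": 0.015},
    {"slide": [0,0,0],"dr": [-12.7,-27.2,0],"jaw": 0.015},
    {"slide": [0,0,0],"dr": [-14.8,-31.7,0],"jaw": 0.015},
    {"slide": [0,0,-0.02],"dr": [-16.9,-36.25,0],"jaw": 0.015},
    {"slide": [0,0,-0.04],"dr": [-16.9,-36.25,0],"jaw": 0.015},
    {"slide": [0,0,-0.05],"dr": [-16.9,-36.25,0],"jaw": 0.015},
    {"slide": [0,0,-0.05],"dr": [-16.9,-36.25,0],"jaw": 0.015},
    {"slide": [0,0,-0.05],"dr": [-16.9,-36.25,0],"jaw": 0.015},
  ],
)

```text
time: 6.8
eef_pos: [472.1, -216.4, 263.2]
tcp_rot: [0.794, 0.502, 0.184, 0.287]
force: [0.3, 0.2, -1.2]
width: 27.4
grasp_force: 30.0
```

Run:
```python
from h import *
from scipy.spatial.transform import Rotation as R
out=np.zeros((600,800,3),np.uint8)
s=r.get_state(); P=s['eef_pos']+R.from_quat(s['tcp_rot']).apply([0,0,146.])
print(s['eef_pos'],s['tcp_rot'],s['joints'],s['force'],s['width'],'tip',P)
for i,n in enumerate(('scene','top')):
    im=save(n,n+'3.png')[:,:,::-1]; m=r.camera_model(n); u,v=proj(m,P); c=proj(m,np.array([558,-256,96]))
    x0,y0=int(c[0])-66,int(c[1])-60; print(n,(u,v),c,(x0,y0))
    out[i*300:i*300+300,:800]=cv2.resize(im[y0:y0+75,x0-34:x0+166],None,fx=4,fy=4,interpolation=cv2.INTER_CUBIC) if 0 else cv2.resize(im[y0:y0+100,x0-33:x0+167],(800,400),interpolation=cv2.INTER_CUBIC)[50:350]
    print('crop origin',x0-33,y0+12.5,'scale4')
cv2.imwrite('pics/crop3.png',out)
```

```text
[ 472.09296249 -216.37321332  263.20548928] [0.7943797  0.50239918 0.18440365 0.28731734] [ 0.23975769 -0.15146111  0.08325601  2.42452229  0.44769514  0.19234004
 -0.52682563] [ 0.33264727  0.18930639 -1.15785937] 27.410321019248503 tip [ 557.01663888 -255.96690055  151.23982883]
scene (np.float64(360.526070031376), np.float64(201.4591903359963)) (np.float64(359.3079217153105), np.float64(215.64913759350011)) (293, 155)
crop origin 260 167.5 scale4
top (np.float64(413.87602403404463), np.float64(247.89951536084493)) (np.float64(410.67591902851484), np.float64(255.11646524258109)) (344, 195)
crop origin 311 207.5 scale4
```

View pics/crop3.png

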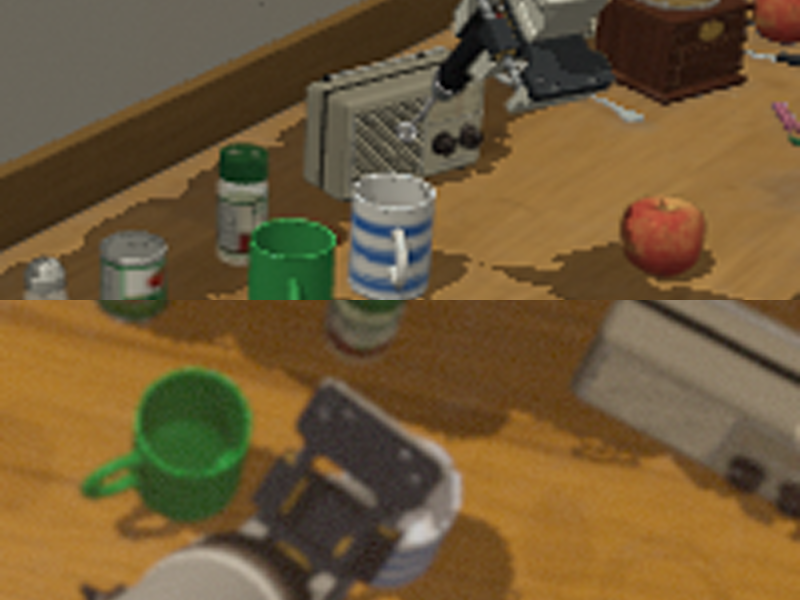

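The scene view shows the whisk at (362,200), which matches the predicted tip. The striped mug's mouth is at (358,215). The lean is right, but joints 4 and 6 are at their limits with the handle leaning towards the base. I'll untilt and lean it sideways (handle towards -y) instead.

drive_tool(
  motion=[
    {"slide": [0,-0.01,0.01],"dr": [2.11,4.53,0],"jaw": 0.015},
    {"slide": [0.004,-0.02,0.025],"dr": [4.23,9.06,0],"jaw": 0.015},
    {"slide": [0.008,-0.035,0.04],"dr": [6.34,13.6,0],"jaw": 0.015},
    {"slide": [0.015,-0.05,0.05],"dr": [8.45,18.1,0],"jaw": 0.015},
    {"slide": [0.02,-0.065,0.05],"dr": [10.6,22.7,0],"jaw": 0.015},
    {"slide": [0.025,-0.08,0.05],"dr": [12.7,27.2,0],"jaw": 0.015},
    {"slide": [0.03,-0.095,0.05],"dr": [14.8,31.7,0],"jaw": 0.015},
    {"slide": [0.035,-0.11,0.05],"dr": [16.9,36.25,0],"jaw": 0.015},
    {"slide": [0.038,-0.12,0.05],"dr": [16.9,36.25,0],"jaw": 0.015},
    {"slide": [0.038,-0.12,0.05],"dr": [16.9,36.25,0],"jaw": 0.015},
  ],
)

```text
time: 7.9
eef_pos: [510.4, -338.0, 312.7]
tcp_rot: [0.846, 0.534, -0.001, 0.0]
force: [-1.5, -0.5, -0.3]
width: 27.6
grasp_force: 30.0
```

drive_tool(
  motion=[
    {"slide": [0,0,0],"dr": [4.3,-2.5,0],"jaw": 0.015},
    {"slide": [0,0,0],"dr": [8.6,-5,0],"jaw": 0.015},
    {"slide": [0,0,0],"dr": [13,-7.5,0],"jaw": 0.015},
    {"slide": [0,0,0],"dr": [17.3,-10,0],"jaw": 0.015},
    {"slide": [0,0,0],"dr": [21.6,-12.5,0],"jaw": 0.015},
    {"slide": [0,0,0],"dr": [26,-15,0],"jaw": 0.015},
    {"slide": [0,0,0],"dr": [30.3,-17.5,0],"jaw": 0.015},
    {"slide": [0,0,-0.02],"dr": [34.6,-20,0],"jaw": 0.015},
    {"slide": [0,0,-0.04],"dr": [34.6,-20,0],"jaw": 0.015},
    {"slide": [0,0,-0.06],"dr": [34.6,-20,0],"jaw": 0.015},
    {"slide": [0,0,-0.06],"dr": [34.6,-20,0],"jaw": 0.015},
    {"slide": [0,0,-0.06],"dr": [34.6,-20,0],"jaw": 0.015},
  ],
)

```text
time: 9.1
eef_pos: [511.6, -335.0, 254.2]
tcp_rot: [0.794, 0.503, 0.303, -0.159]
force: [0.3, -0.1, -1.0]
width: 27.7
grasp_force: 30.0
```

```bash
cat > look.py <<'E'
from h import *
import sys
from scipy.spatial.transform import Rotation as R
k=sys.argv[1]; out=np.zeros((600,800,3),np.uint8)
s=r.get_state(); P=s['eef_pos']+R.from_quat(s['tcp_rot']).apply([0,0,146.])
print(s['eef_pos'],s['tcp_rot'],s['joints'],s['force'],s['width'],'tip',P)
for i,n in enumerate(('scene','top')):
    im=save(n,n+k+'.png')[:,:,::-1]; m=r.camera_model(n); c=proj(m,np.array([558,-256,96]))
    x0,y0=int(c[0])-66,int(c[1])-30; print(n,'tip',proj(m,P),'rim',c,'origin',x0,y0)
    out[i*300:i*300+300]=cv2.resize(im[y0:y0+50,x0:x0+133],(800,300),interpolation=cv2.INTER_CUBIC)
cv2.imwrite('pics/crop%s.png'%k,out)
E
python3 look.py 4
```

```text
[ 511.600295   -335.04605495  254.20286744] [ 0.79359881  0.50342483  0.30254353 -0.15884515] [ 0.62782212  0.57548384  0.38566591  1.5773991  -0.81950606  1.47262642
  0.82963951] [ 0.34214562 -0.07491041 -0.97904499] 27.73751968958386 tip [ 558.35872035 -253.76281841  142.29806363]
scene tip (np.float64(359.69078895727444), np.float64(203.88939349449424)) rim (np.float64(359.3079217153105), np.float64(215.64913759350011)) origin 293 185
top tip (np.float64(412.51509437931566), np.float64(248.43720364449405)) rim (np.float64(410.67591902851484), np.float64(255.11646524258109)) origin 344 225
```

View pics/crop4.png

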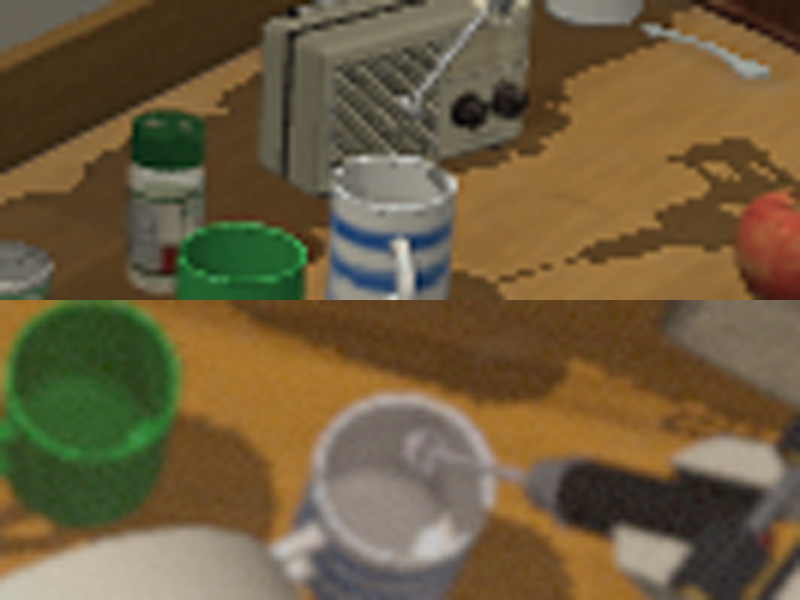

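The scene view shows the whisk at (360,203) above the mug's mouth at (358.5,215.6). In the top view they are at (413,249) and (411,255.7). Both fit the estimates to about 1 px, and the joints are well within range, so I'll lower straight down.

drive_tool(
  motion=[
    {"slide": [0,0,-0.006],"dr": [0,0,0],"jaw": 0.015},
    {"slide": [0,0,-0.013],"dr": [0,0,0],"jaw": 0.015},
    {"slide": [0,0,-0.02],"dr": [0,0,0],"jaw": 0.015},
    {"slide": [0,0,-0.027],"dr": [0,0,0],"jaw": 0.015},
    {"slide": [0,0,-0.034],"dr": [0,0,0],"jaw": 0.015},
    {"slide": [0,0,-0.041],"dr": [0,0,0],"jaw": 0.015},
    {"slide": [0,0,-0.048],"dr": [0,0,0],"jaw": 0.015},
    {"slide": [0,0,-0.055],"dr": [0,0,0],"jaw": 0.015},
    {"slide": [0,0,-0.062],"dr": [0,0,0],"jaw": 0.015},
    {"slide": [0,0,-0.066],"dr": [0,0,0],"jaw": 0.015},
    {"slide": [0,0,-0.066],"dr": [0,0,0],"jaw": 0.015},
    {"slide": [0,0,-0.066],"dr": [0,0,0],"jaw": 0.015},
  ],
)

```text
time: 10.4
eef_pos: [510.8, -336.7, 187.8]
tcp_rot: [0.794, 0.502, 0.303, -0.159]
force: [0.3, 0.0, -1.3]
width: 27.7
grasp_force: 30.0
```

```bash
python3 look.py 5
```

```text
[ 510.78604545 -336.72210401  187.82485916] [ 0.79419252  0.5024447   0.30278598 -0.15851879] [ 0.64310845  0.65230342  0.36811904  1.61864662 -0.85258844  1.39054816
  0.91170964] [ 0.27414     0.02396635 -1.27492845] 27.669714784054857 tip [ 557.74648857 -255.53803136   75.93266493]
scene tip (np.float64(358.94175297615465), np.float64(220.7945775826103)) rim (np.float64(359.3079217153105), np.float64(215.64913759350011)) origin 293 185
top tip (np.float64(409.333728780909), np.float64(257.7981955393136)) rim (np.float64(410.67591902851484), np.float64(255.11646524258109)) origin 344 225
```

View pics/crop5.png

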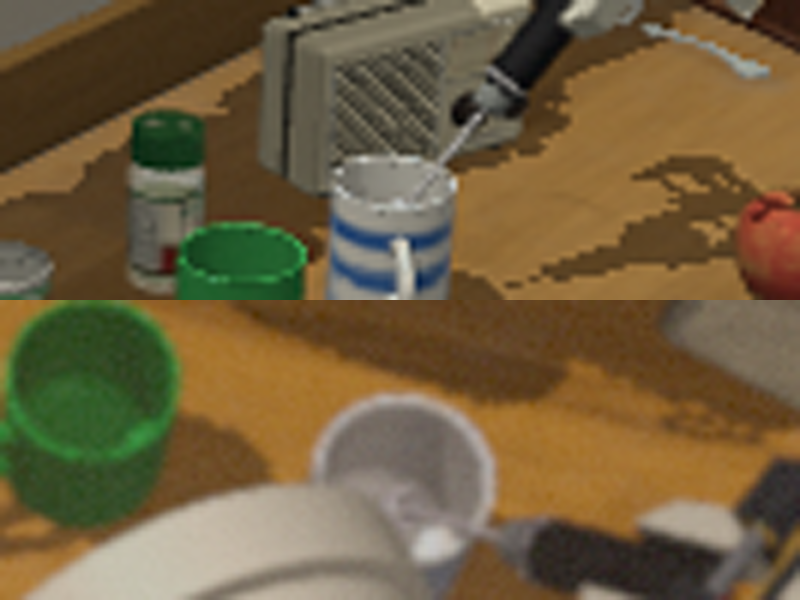

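The whisk is inside the mouth: in the scene view it is just below the rim near (360,219), in the top view near (409,257), about the centre. The mug hasn't moved and the force reading shows only the frother's weight. Handing in.

Run:
```python
from h import *
s=r.get_state(); print(np.abs(s['qvel']).max(),s['time']); print(r.sign_off())
```

```text
0.003315711411437715 10.5
the job is handed in; nothing more can be done
None
```

I handed the job in with the frother held still at about a 40° lean, its whisk tip about 20 mm below the striped mug's rim and near the middle, and no sign of contact with the mug or stand; the hand-in gave no verdict.

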